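# Switch the bench on for grinding

## Robot

A 6-joint arm with a two-finger parallel gripper is mounted at the origin on the work surface. World frame = base frame: x ahead of the robot, y to its left, z up, the work surface at z = 0. Lengths are in m, angles in rad, forces in N, time in s.
With the tool pointing down it reaches from about 0.275 to 0.725 m from the base axis. Payload 15.9 kg.
Tool frame: the origin (TCP) lies midway between the tips of the shut fingers; the grasp point (between the pads) lies 19 mm behind it; z points along the fingers, y is the line along which they close (so a half turn about z gives the same grasp; the last joint's range is limited). The gripper opens to 85 mm and grips with 20 to 120 N. Pads are 22 mm wide; open, the fingers measure 114 mm over their backs; the gripper's body (76 mm by 85 mm) begins 54 mm behind the grasp point. The pads swing forward as they close: fully open they stand 13 mm farther back than shut.
Start: joints at [-1.294, 0.213, -0.034, 1.323, 0, 1.571], TCP at [0.137, -0.481, 0.197] pointing down, gripper open.
Joint ranges: [-2.98, 2.98], [-0.74, 1.72], [-1.14, 1.35], [-2.1, 2.04], [-1.57, 1.44], [-3.14, 3.14]. Speed limits (rad/s): [1.89, 1.89, 2.39, 2.57, 3.14, 3.14].

## Interface

Orientations are given as [roll, pitch, yaw] about the fixed x, y, z axes, in that order (R = Rz(yaw) Ry(pitch) Rx(roll)).
In Python, from cell import status, cams, arm gives the robot as it stands.
- The arm moves only by the shell command python3 -m jog 'ROWS'. ROWS is JSON, a list of rows, each a list of 7 numbers: the shift along the world's x, y, z in units of 30 mm (1.0 is 30 mm), then the turn, a rotation vector about the world's x, y, z in units of 4 degrees (1.0 is 4 degrees), then the closure, from 0 (fully open) to 1 (shut). In form: [[x, y, z, ax, ay, az, grip], ...]. A call has 1 to 10 rows; each row shifts and turns the commanded pose from where the row before left it; what a row does not reach is not made up. A row lasts 1/12 s, in which the tool goes at most 41.7 mm and 7.16 degrees, less where a joint would pass 70% of its speed; a pose out of reach is approached as far as the arm can. A call with a number of a shift or a turn outside -1 to 1 is refused whole. A call with a gripper value outside its range is refused whole. The fingers move at their own pace and stop on an object; the grip force is fixed at half the most. Time passes only in rows, so rows that do not move let the fingers close. It gives the time, the measured TCP pose, the force, the opening and the grip force at its end, in the units of the state.
- status.read_state(): the state, without advancing time (a new reading comes with each control period).
- cams.read_camera(name): name is "scene" or "top"; returns (picture, depth): 384x512x3 uint8, red, green, blue; 384x512 float32, m along the optical axis (not along the pixel's ray), 0 where there is no reading.
- cams.camera_model(name): a dict with "vertical_fov" (degrees; the focal length in pixels is half the picture's height over the tangent of half this angle, whatever the lens; pixels are square), "cx", "cy" (the principal point, pixels), "R" (3x3) and "t" (3): a world point X has camera coordinates R X + t. Camera axes: x right, y down, z forward; pixel columns grow to the right and rows downward; lengths in m; the calibration is good to about 2 mm. A picture is of the moment at which its call begins. camera_model takes no time and is no camera call.
- arm.finish_job(): hands the job in; it is judged then, once.
The state is a dict: "t": time; "qpos": joint angles; "dq": joint speeds; "effort": joint torques, N m; "position": TCP position; "ee_rot": TCP orientation; "force": force on the tool from outside, world axes, zero at the start; "torque": the same for the moment, N m; "finger_gap": finger opening in m; "gripper_force": force on a finger pad.
Only numpy, scipy, OpenCV 4.12 (cv2) and the standard library are available. Lean on these libraries where they do the work, as an engineer would, in place of code of your own. Each camera call takes 0.05 s, during which the arm holds its last target. There are 200 camera calls.

## Task

Get the bench ready for grinding with the three switch boxes, pressing lightly with the tips of the shut fingers and in this order: the raised end of the rocker on the small lamp box until it has tipped over, then the square paddle on the dust extractor's box until it is right in, and last the flat round start button on the oblong grinder box until it is right in, without pushing the taller mushroom-headed stop button beside it. Each switch stays where it is pressed. Do not lift or shove the boxes, and leave everything else on the bench alone.

Things in the scene. Friction and masses are not known exactly. Their poses are not given: they have to be found in the camera images.
- lamp_box: Lamp switch box, the smallest: 100 (x) x 64 (y) x 45 high, mass about 0.5 kg, with one black rocker in the middle of its top. Loose, grey plastic, on rubber feet; origin at the centre of its underside, z up, x along the length.
- lamp_rocker (a joint): Lamp rocker: black shallow V, 60 long (along box x) x 34 wide, pivoting at its middle about box y, 54 mm above the bench. 0 = off: the half towards box +x is raised (end 10 mm above the pivot), the other half level. 0.36 rad = fully on: the +x half level, the other raised. No spring, stays where left; about 2 N at the raised end tips it. Counts as on beyond 0.27.
- lamp_spot (a point): Spot to press on the lamp rocker: on the top face of the raised half (towards box +x, the end away from the robot), 21 mm from the pivot, moving with it (7.4 mm above the pivot level when off, level with the pivot when fully on). Its axes turn with the rocker. Once tipped, the seat under the rocker yields, sprung, 3 N per mm for 5 mm.
- extractor_box: Dust extractor switch box: 100 x 100 x 55 high, about 0.7 kg, with one black square paddle in the middle of its top, inside a 3 mm high rim. Loose, grey plastic, on rubber feet; origin at the centre of its underside, z up, x along the length.
- extractor_paddle (a joint): Travel of the square paddle (46 x 46): about 0 = up (its top 72 mm above the bench), 0.010 m = fully in (62 mm). About 2.5 N moves it; no spring, it stays where it is left. At its end the seat under it yields, sprung, 3 N per mm for 5 mm. Counts as on beyond 0.006 m.
- extractor_spot (a point): Centre of the top face of the square paddle, moving with it.
- grinder_box: Grinder switch box: oblong, 140 (x) x 70 (y) x 50 high, about 0.7 kg, with two black round buttons on its top, 68 mm apart along x. Loose, grey plastic, on rubber feet; origin at the centre of its underside, z up, x along the length.
- start_button (a joint): Travel of the start button: flat-topped, round, 34 dia, at box x = -34 mm (the robot side). About 0 = up (top 66 mm above the bench), 0.010 m = fully in (56 mm). About 2.5 N moves it; no spring, it stays where it is left. At its end the seat under it yields, sprung, 3 N per mm for 5 mm. Counts as on beyond 0.006 m.
- start_spot (a point): Centre of the top face of the start button, moving with it.
- stop_button (a joint): Travel of the stop button: mushroom head, 40 dia, at box x = +34 mm, its top 82 mm above the bench, so 16 mm taller than the start button. 0 = up; it must stay so (not be pushed in by more than 3 mm).
- stop_spot (a point): Centre of the top of the stop button.
- paint_tin: Bystander, loose, to be left alone: steel paint tin, 84 dia x 100 high (mm); origin on its underside.
- screw_jar: Bystander, loose, to be left alone: clear plastic jar with a red cap, 66 dia x 85 high (mm); origin on its underside.
- spray_can: Bystander, loose, to be left alone: spray can, 54 dia x 150 high (mm); origin on its underside.
- tape_roll: Bystander, loose, to be left alone: roll of tape lying flat, 90 dia x 25 high (mm); origin on its underside.
- offcut: Bystander, loose, to be left alone: pale wood offcut, 90 x 45 x 30 (mm); origin on its underside.
- wrench: Bystander, loose, to be left alone: steel wrench lying flat, 170 long (mm); origin on its underside.
- pliers: Bystander, loose, to be left alone: red-handled pliers lying flat, 185 long (mm); origin on its underside.
There are look-alikes about, which are no part of the job. What is shaped like the grinder_box but pink or purple is not meant.

How it is judged:
On the way, in this order (a step that is already met when the one before it is completed fails the run):
1. the lamp rocker is tipped on (value of joint lamp_rocker above 0.27 rad and value of joint each of extractor_paddle, start_button below 0.003 m), for 0.1 s.
2. the extractor paddle is pressed in (value of joint lamp_rocker above 0.27 rad and value of joint extractor_paddle above 0.006 m and value of joint start_button below 0.003 m), for 0.1 s.
3. the grinder start button is pressed in (value of joint lamp_rocker above 0.27 rad and value of joint each of extractor_paddle, start_button above 0.006 m), for 0.1 s.
At the end, for the whole second after the job is handed in: The lamp rocker is beyond 0.27 rad, the extractor paddle and the start button are in by more than 6 mm, the stop button by less than 3 mm; the three boxes stand level and at rest within 25 mm of where they started (all of step 3 and value of joint stop_button below 0.003 m and distance of each of lamp_box, extractor_box, grinder_box from where it was at the start of the episode below 0.025 m and angle between each of lamp_box, extractor_box, grinder_box's own z axis and vertical below 0.1 rad and linear speed of each of lamp_box, extractor_box, grinder_box below 0.02 m/s); the robot touches nothing.
It fails at once if a switch is pressed out of order (over 3 mm): the paddle before the lamp rocker is on, or the start button before the paddle is in ((value of joint extractor_paddle above 0.003 m and value of joint lamp_rocker below 0.25 rad) or (value of joint start_button above 0.003 m and value of joint extractor_paddle below 0.0055 m)).
It fails at once if the stop button is pushed in by more than 3 mm (value of joint stop_button above 0.003 m).
It fails at once if a switch box is pressed with more than 20 N (contact force between any of the fingers, the arm and lamp_box above 20 N or contact force between any of the fingers, the arm and extractor_box above 20 N or contact force between any of the fingers, the arm and grinder_box above 20 N).
It fails at once if a switch box is lifted (over 12 mm), tipped or shoved (over 25 mm) (height (world z) of any of lamp_box, extractor_box, grinder_box above 0.012 m or distance of any of lamp_box, extractor_box, grinder_box from where it was at the start of the episode above 0.025 m or angle between any of lamp_box, extractor_box, grinder_box's own z axis and vertical above 0.2 rad).
It fails at once if a bystander is moved by more than 25 mm or tipped over (distance of any of paint_tin, screw_jar, spray_can, tape_roll, offcut, wrench, pliers from where it was at the start of the episode above 0.025 m or angle between any of paint_tin, screw_jar, spray_can, tape_roll, offcut, wrench, pliers's own z axis and vertical above 0.4 rad).
It also fails if it takes over 67 s, if anything falls off the work surface, if the arm or the gripper's body presses on something with over 40 N, if the wrist force passes 120 N, or if a joint passes its speed limit or range.

## Working session

There is one attempt and no reset: what is moved stays moved. The work goes in short steps, Python scripts to look and compute and a shell command to move; the robot and the scene stay as the last step left them, time stands still between calls to the robot, and variables do not carry over. Pictures are saved under pics/ and viewed, at most 10 in all, crops included, and the job is handed in when it is done.

```bash
mkdir -p pics; ls; python3 - <<'E'
from cell import status,cams
import cv2,numpy as np
for n in("top","scene"):
    p,d=cams.read_camera(n); cv2.imwrite(f"pics/{n}0.png",p[:,:,::-1]); np.savez(f"{n}0.npz",p=p,d=d); m=cams.camera_model(n); print(m)
s=status.read_state();print(s)
E
```

```text
pics
{'vertical_fov': 44.14461566411083, 'cx': 260.0547334832479, 'cy': 195.50026400437582, 'R': array([[ 0.01719158, -0.99977271, -0.01260846],
       [-0.99586457, -0.01599654, -0.08943084],
       [ 0.08920883,  0.01409378, -0.99591322]]), 't': array([0.05992363, 0.51627051, 1.23459987])}
{'vertical_fov': 42.795428906761735, 'cx': 260.9629448027867, 'cy': 185.94954531871525, 'R': array([[ 0.5766622 ,  0.81687206, -0.01344437],
       [ 0.45357188, -0.33379464, -0.82634962],
       [-0.67950957,  0.4704266 , -0.56299695]]), 't': array([-0.32649445, -0.14638885,  1.66574691])}
{'t': 0.1, 'qpos': array([-1.29401343e+00,  2.13353051e-01, -3.49788184e-02,  1.32350976e+00,
        3.70116532e-05,  1.57080081e+00]), 'dq': array([-0.00133869, -0.0004787 ,  0.00278085,  0.00017835,  0.00062116,
        0.00056334]), 'effort': array([-2.35326232e-03, -6.87242961e+01,  4.87809026e+01,  1.19780810e-02,
       -7.02128182e-05,  3.96005294e-05]), 'position': array([ 0.13654998, -0.48063642,  0.19634959]), 'ee_rot': array([-3.14054735e+00, -3.70069510e-05,  2.76778380e-01]), 'force': array([ 0.23611822,  0.0720893 , -0.194373  ]), 'torque': array([0.02562155, 0.04009649, 0.00432691]), 'gripper_force': 0.0, 'finger_gap': 0.0853474667301125}
```

View pics/top0.png

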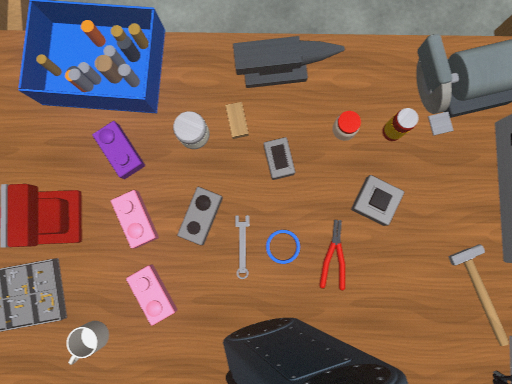

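View pics/scene0.png

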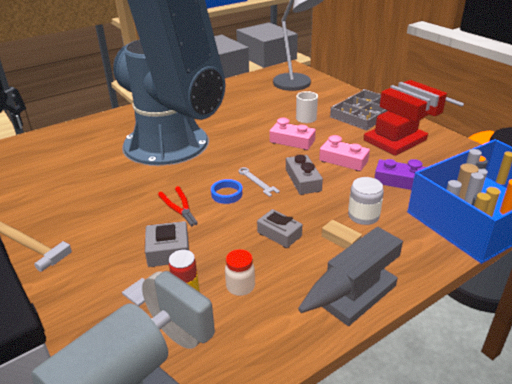

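The top view shows the lamp box at (279,158), the extractor box at (379,200), and the grey grinder box at (200,215). The grinder-shaped boxes at (133,219), (150,294) and (118,150) are pink or purple, so they aren't meant. I'll confirm this in one enlarged crop and measure from it.

```bash
cat > h.py <<'E'
import numpy as np
from cell import cams
def back(n,u,v,z):
    """world point on plane z seen at pixel u,v"""
    m=cams.camera_model(n); f=192/np.tan(np.radians(m["vertical_fov"]/2))
    c=-m["R"].T@m["t"]; r=m["R"].T@np.array([(u-m["cx"])/f,(v-m["cy"])/f,1]); return c+r*(z-c[2])/r[2]
def proj(n,X):
    m=cams.camera_model(n); f=192/np.tan(np.radians(m["vertical_fov"]/2))
    p=m["R"]@np.array(X)+m["t"]; return p[:2]/p[2]*f+[m["cx"],m["cy"]]
def world(n,d):
    m=cams.camera_model(n); f=192/np.tan(np.radians(m["vertical_fov"]/2))
    v,u=np.mgrid[:384,:512]; P=np.stack([(u-m["cx"])/f*d,(v-m["cy"])/f*d,d],-1); return (P-m["t"])@m["R"]
E
python3 - <<'E'
from h import *
import cv2
z=np.load("top0.npz");p=z["p"];W=world("top",z["d"])
S=8
tiles=[]
for u,v in((279,158),(379,200),(200,215)):
    c=p[v-37:v+37,u-32:u+32]; c=cv2.resize(c,None,fx=4,fy=4,interpolation=cv2.INTER_CUBIC)
    for k in range(0,64,10): cv2.putText(c,str(u-32+k),(k*4,8),0,.3,(255,255,0));cv2.line(c,(k*4+2,10),(k*4+2,14),(255,255,0))
    for k in range(0,74,10): cv2.putText(c,str(v-37+k),(0,k*4+6),0,.3,(255,255,0))
    tiles.append(c)
cv2.imwrite("pics/crop.png",np.hstack(tiles)[:,:,::-1])
# top-face footprints: pixels by height
for n,(u,v),lo,hi in(("lamp",(279,158),.036,.075),("ext",(379,200),.047,.08),("grind",(200,215),.042,.09)):
    m=np.zeros((384,512),bool); m[v-37:v+37,u-32:u+32]=1
    m&=(W[...,2]>lo)&(W[...,2]<hi)
    r=cv2.minAreaRect(W[m][:,:2].astype(np.float32)); print(n,m.sum(),r,np.percentile(W[m][:,2],[5,50,95]))
    b=p[m].max(1)<75; k=W[m][b]; print(" dark",b.sum(),cv2.minAreaRect(k[:,:2].astype(np.float32)),k.mean(0),np.percentile(k[:,2],[5,50,95]))
E
```

```text
lamp 921 ((0.615243136882782, 0.018862050026655197), (0.10016243159770966, 0.06426925957202911), 14.755294799804688) [0.04101845 0.04765709 0.06185052]
 dark 283 ((0.6050202250480652, 0.01999441161751747), (0.08069085329771042, 0.0514628142118454), 14.445840835571289) [0.61379096 0.02010367 0.05640003] [0.04952242 0.05624833 0.06457546]
ext 1496 ((0.5064973831176758, -0.2401379942893982), (0.10025990754365921, 0.10032434016466141), 64.3268814086914) [0.05105825 0.05628816 0.07316319]
 dark 317 ((0.4929734468460083, -0.23602864146232605), (0.0539383590221405, 0.0714435949921608), 65.34002685546875) [ 0.50557166 -0.23707937  0.07038822] [0.06484252 0.07097419 0.07511111]
grind 1443 ((0.4588437080383301, 0.224884033203125), (0.07059933245182037, 0.13994106650352478), 69.0328598022461) [0.04608765 0.05149046 0.08108213]
 dark 293 ((0.45718681812286377, 0.21653342247009277), (0.05357395485043526, 0.10183356702327728), 69.2234878540039) [0.46360581 0.22297711 0.07404283] [0.06273243 0.07712223 0.08428015]
```

View pics/crop.png

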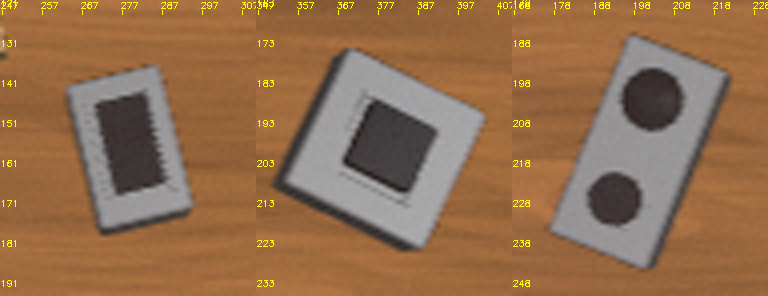

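The crop shows the rocker box, the paddle box, and the grey grinder box. On the grinder box the larger stop head is at (202.5,202), on the far side. The smaller start button is at (193.5,227.5), on the robot side. The fitted sizes match the spec: 100x64, 100x100 and 140x70 mm. I'll cross-check the spots and start moving.

```bash
python3 - <<'E'
from h import *
import cv2
print("start px->",back("top",193.5,227.5,.066),"stop",back("top",202.8,202.5,.082),"paddle",back("top",379.3,199.5,.072))
p=np.load("scene0.npz")["p"].copy()
T=[]
for X in((.6355,.0242,.0614),(.5065,-.2401,.072),(.427,.2371,.066)):
    q=proj("scene",X);print(q); u,v=np.round(q).astype(int)
    c=cv2.resize(p[v-30:v+30,u-30:u+30],None,fx=4,fy=4,interpolation=cv2.INTER_CUBIC); cv2.drawMarker(c,(122,122),(255,255,0),0,20);T.append(c)
cv2.imwrite("pics/chk.png",np.hstack(T)[:,:,::-1])
E
python3 -m jog '[[0.8,0.8,0,0,0,0,1],[0.8,0.8,0,0,0,0,1],[0.8,0.8,0,0,0,0,1],[0.8,0.8,0,0,0,0,1],[0.8,0.8,0,0,0,0,1],[0.8,0.8,0,0,0,0,1],[0.8,0.8,0,0,0,0,1],[0.8,0.8,0,0,0,0,1],[0.8,0.8,0,0,0,0,1],[0.8,0.8,0,0,0,0,1]]'
```

```text
start px-> [0.42655591 0.23659267 0.066     ] stop [0.4898307  0.21241693 0.082     ] paddle [ 0.50551676 -0.23573129  0.072     ]
[284.80670297 219.55594794]
[163.8487597  229.57161468]
[298.99080721 156.75434268]
t: 0.93
position: [0.3774, -0.2394, 0.1967]
ee_rot: [-3.141, 0.0, 0.277]
force: [0.8, -0.9, 0.0]
finger_gap: 0.0002
gripper_force: 0.0
```

View pics/chk.png

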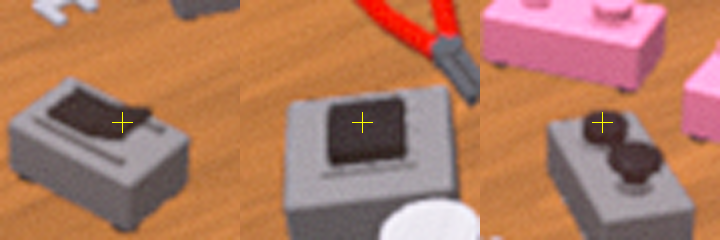

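The crosses land on the raised half of the rocker, the paddle and the start button. Next I'll carry on to above the lamp.

```bash
python3 -m jog '[[0.86,0.88,0,0,0,0,1],[0.86,0.88,0,0,0,0,1],[0.86,0.88,0,0,0,0,1],[0.86,0.88,0,0,0,0,1],[0.86,0.88,-0.2,0,0,0,1],[0.86,0.88,-0.5,0,0,0,1],[0.86,0.88,-0.5,0,0,0,1],[0.86,0.88,-0.5,0,0,0,1],[0.86,0.88,-0.5,0,0,0,1],[0.86,0.88,-0.5,0,0,0,1]]'; python3 -m jog '[[0,0,-0.2,0,0,0,1],[0,0,-0.2,0,0,0,1],[0,0,0,0,0,0,1],[0,0,0,0,0,0,1]]'
```

```text
t: 1.77
position: [0.6354, 0.0247, 0.1146]
ee_rot: [-3.141, 0.001, 0.277]
force: [-0.4, -1.2, 0.2]
finger_gap: 0.0004
gripper_force: 0.0
t: 2.1
position: [0.634, 0.0222, 0.104]
ee_rot: [3.142, 0.0, 0.276]
force: [0.6, -0.6, 0.2]
finger_gap: 0.0001
gripper_force: 0.0
```

```bash
python3 -m jog '[[0,0,-0.3,0,0,0,1],[0,0,-0.3,0,0,0,1],[0,0,-0.3,0,0,0,1],[0,0,-0.2,0,0,0,1],[0,0,-0.1,0,0,0,1],[0,0,0,0,0,0,1]]'; python3 -m jog '[[0,0,-0.05,0,0,0,1],[0,0,-0.05,0,0,0,1],[0,0,-0.05,0,0,0,1],[0,0,-0.05,0,0,0,1],[0,0,-0.05,0,0,0,1],[0,0,0,0,0,0,1]]'
```

```text
t: 2.6
position: [0.634, 0.0229, 0.0669]
ee_rot: [-3.141, 0.001, 0.277]
force: [-0.2, 0.2, -0.2]
finger_gap: -0.0
gripper_force: 0.0
t: 3.1
position: [0.6345, 0.023, 0.06]
ee_rot: [-3.142, 0.0, 0.277]
force: [-0.5, -0.5, -0.3]
finger_gap: 0.0001
gripper_force: 0.0
```

```bash
python3 -m jog '[[0,0,-0.05,0,0,0,1],[0,0,-0.05,0,0,0,1],[0,0,-0.05,0,0,0,1],[0,0,0,0,0,0,1],[0,0,0,0,0,0,1]]'
```

```text
t: 3.52
position: [0.6346, 0.0231, 0.0557]
ee_rot: [-3.142, 0.0, 0.277]
force: [-0.7, -0.3, -0.4]
finger_gap: 0.0006
gripper_force: 0.0
```

```bash
python3 -m jog '[[0,0,-0.05,0,0,0,1],[0,0,-0.05,0,0,0,1],[0,0,0,0,0,0,1],[0,0,0,0,0,0,1]]'
```

```text
t: 3.85
position: [0.6346, 0.023, 0.0527]
ee_rot: [3.142, 0.0, 0.277]
force: [-0.4, -0.3, -0.0]
finger_gap: -0.0002
gripper_force: 0.0
```

```bash
python3 - <<'E'
from h import *
import cv2
p,d=cams.read_camera("scene"); np.savez("scene1.npz",p=p,d=d)
q,_=cams.read_camera("top")
a=cv2.resize(p[180:260,240:330],None,fx=4.4,fy=4.4,interpolation=cv2.INTER_CUBIC)
b=cv2.resize(q[110:190,235:325],None,fx=4.4,fy=4.4,interpolation=cv2.INTER_CUBIC)
cv2.imwrite("pics/l1.png",np.hstack([a,b])[:,:,::-1]); print(proj("scene",(.6346,.023,.0527)))
E
```

```text
[284.15258076 222.31380388]
```

View pics/l1.png

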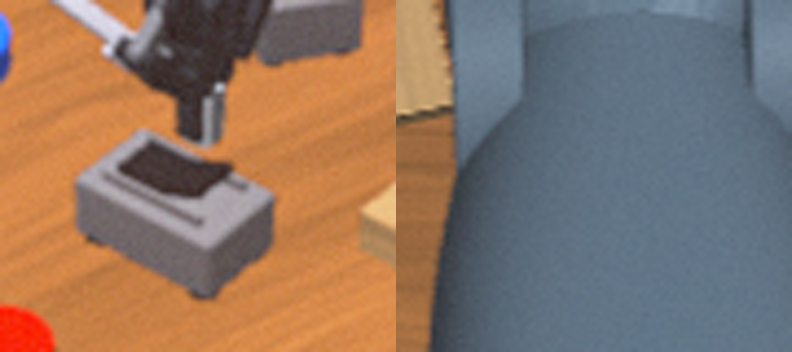

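The fingertips are around (286,212) in the scene view, but the reported TCP projects to (284,222). That is about 10 px too low, so the tips aren't where the state says. I'll measure them with depth.

```bash
python3 - <<'E'
from h import *
from cell import status
z=np.load("scene1.npz");W=world("scene",z["d"])
for v in range(196,222,2):
    print(v,[tuple(int(round(c*1000)) for c in W[v,u]) for u in (280,283,286,288,290)])
s=status.read_state();print(s["position"],s["ee_rot"],s["qpos"])
W0=world("scene",np.load("scene0.npz")["d"]);k=np.abs(W0[...,2]-.05)<.012
print(proj("scene",(.6346,.023,.0527)), W0[219,285],W0[230,160:168:3])
E
```

```text
196 [(655, -7, 157), (642, 12, 142), (647, 17, 142), (647, 23, 140), (645, 31, 136)]
198 [(655, -6, 151), (652, 5, 144), (649, 16, 138), (647, 23, 134), (644, 32, 129)]
200 [(655, -6, 145), (654, 3, 141), (648, 17, 132), (646, 25, 127), (642, 34, 120)]
202 [(656, -7, 141), (653, 4, 134), (644, 20, 122), (644, 26, 119), (644, 33, 116)]
204 [(635, 9, 115), (643, 12, 119), (644, 20, 116), (645, 26, 114), (645, 32, 111)]
206 [(636, 9, 110), (644, 12, 114), (647, 18, 113), (643, 27, 107), (645, 32, 105)]
208 [(635, 9, 103), (642, 13, 106), (644, 20, 104), (647, 24, 104), (543, 114, 1)]
210 [(633, 11, 95), (641, 14, 99), (645, 20, 98), (647, 25, 97), (547, 111, -2)]
212 [(541, 81, 1), (639, 16, 91), (643, 21, 91), (552, 101, -1), (560, 101, 3)]
214 [(603, 34, 54), (598, 48, 44), (557, 90, 0), (559, 95, -1), (566, 97, 2)]
216 [(611, 28, 55), (617, 33, 57), (624, 37, 59), (629, 39, 61), (634, 41, 64)]
218 [(617, 23, 55), (626, 26, 59), (634, 29, 63), (637, 33, 63), (642, 35, 65)]
220 [(629, 14, 61), (633, 20, 61), (642, 23, 65), (644, 27, 64), (631, 44, 48)]
[0.6346426  0.02305308 0.05282852] [-3.14157242e+00 -2.17674511e-05  2.76779048e-01] [3.62948532e-02 5.48855631e-01 8.77677182e-02 1.10969209e+00
 2.48396487e-05 2.90110846e+00]
[284.15258076 222.31380388] [0.63281388 0.02688739 0.06019493] [[ 0.50274616 -0.24832159  0.07217897]
 [ 0.50754586 -0.24273666  0.07265568]
 [ 0.5095942  -0.23612894  0.07081114]]
```

Depth puts the fingertips at z≈0.089, about 36 mm above the reported TCP, with x and y agreeing. The rocker is still raised and nothing is touching it. I'll descend a little and measure the tip again to see whether the offset is constant.

```bash
cat > tip.py <<'E'
from h import *
from cell import status
import sys
s=status.read_state(); x,y,z=s["position"]
p,d=cams.read_camera("scene"); W=world("scene",d)
r=np.hypot(W[...,0]-x,W[...,1]-y)
w=W[(r<.028)&(W[...,2]<.18)]; zz=np.sort(w[:,2])
h=np.histogram(w[:,2],np.arange(.03,.18,.006)); print("state",s["position"].round(4),"F",s["force"].round(1))
print([(int(1000*e),int(c)) for e,c in zip(h[1],h[0])])
t=[]
for dz in range(0,60,1):
    pass
np.savez("last.npz",p=p,d=d)
E
python3 -m jog '[[0,0,-0.2,0,0,0,1],[0,0,-0.2,0,0,0,1],[0,0,-0.1,0,0,0,1],[0,0,0,0,0,0,1],[0,0,0,0,0,0,1]]'; python3 tip.py
```

```text
t: 4.37
position: [0.6344, 0.023, 0.0374]
ee_rot: [-3.141, 0.001, 0.277]
force: [0.3, -0.5, -0.4]
finger_gap: 0.0001
gripper_force: 0.0
state [0.6344 0.023  0.0374] F [ 0.3 -0.5 -0.4]
[(30, 1), (36, 3), (41, 122), (47, 61), (53, 57), (59, 51), (65, 2), (71, 8), (77, 13), (83, 23), (89, 24), (95, 25), (101, 14), (107, 12), (113, 18), (119, 35), (125, 24), (131, 19), (137, 30), (143, 24), (149, 30), (155, 30), (161, 23), (167, 31)]
```

The offset is constant: the tips are now at about 0.073, which is 36 mm above the reported z. Contact should come near reported z≈0.028 and full tip-over near 0.018. I'll go down slowly and watch the force.

```bash
python3 -m jog '[[0,0,-0.1,0,0,0,1],[0,0,-0.1,0,0,0,1],[0,0,-0.1,0,0,0,1],[0,0,-0.05,0,0,0,1],[0,0,0,0,0,0,1]]';python3 -m jog '[[0,0,-0.05,0,0,0,1],[0,0,-0.05,0,0,0,1],[0,0,0,0,0,0,1]]';python3 -m jog '[[0,0,-0.05,0,0,0,1],[0,0,-0.05,0,0,0,1],[0,0,0,0,0,0,1]]'
```

```text
t: 4.83
position: [0.6346, 0.0231, 0.027]
ee_rot: [-3.142, 0.0, 0.277]
force: [0.5, -0.1, 1.1]
finger_gap: -0.0002
gripper_force: 0.5
t: 5.08
position: [0.6347, 0.0231, 0.0241]
ee_rot: [-3.142, -0.0, 0.277]
force: [0.8, 0.2, 2.2]
finger_gap: -0.0002
gripper_force: 0.7
t: 5.33
position: [0.6346, 0.023, 0.021]
ee_rot: [-3.142, 0.0, 0.277]
force: [0.3, 1.0, 1.3]
finger_gap: 0.0002
gripper_force: 0.8
```

Contact shows about 2 N, as expected. I'll continue in small steps until the seat pushes back.

```bash
python3 -m jog '[[0,0,-0.05,0,0,0,1],[0,0,0,0,0,0,1]]';python3 -m jog '[[0,0,-0.05,0,0,0,1],[0,0,0,0,0,0,1]]'
```

```text
t: 5.5
position: [0.6345, 0.023, 0.0196]
ee_rot: [-3.142, 0.0, 0.277]
force: [0.6, 0.6, 1.8]
finger_gap: -0.0001
gripper_force: 0.8
t: 5.67
position: [0.6346, 0.0231, 0.0181]
ee_rot: [-3.142, 0.0, 0.277]
force: [-0.1, -0.1, 3.6]
finger_gap: -0.0001
gripper_force: 1.8
```

```bash
python3 -m jog '[[0,0,-0.04,0,0,0,1],[0,0,0,0,0,0,1]]'
```

```text
t: 5.83
position: [0.6346, 0.023, 0.0171]
ee_rot: [3.142, -0.0, 0.277]
force: [-1.8, 1.0, 6.5]
finger_gap: -0.0001
gripper_force: 3.2
```

The seat was reached (6.5 N). Next I'll lift, move over the paddle, and check the rocker.

```bash
python3 -m jog '[[0,0,0.3,0,0,0,1],[0,0,0.6,0,0,0,1],[0,0,0.8,0,0,0,1],[0,0,0.8,0,0,0,1],[0,0,0,0,0,0,1]]'; python3 -m jog '[[-0.43,-0.87,0,0,0,0,1],[-0.43,-0.87,0,0,0,0,1],[-0.43,-0.87,0,0,0,0,1],[-0.43,-0.87,0,0,0,0,1],[-0.43,-0.87,0,0,0,0,1],[-0.43,-0.87,0,0,0,0,1],[-0.43,-0.87,0,0,0,0,1],[-0.43,-0.87,0,0,0,0,1],[-0.43,-0.87,0,0,0,0,1],[-0.43,-0.87,0,0,0,0,1]]'; python3 -m jog '[[0,0,0,0,0,0,1],[0,0,0,0,0,0,1],[0,0,0,0,0,0,1]]'
python3 - <<'E'
from h import *
import cv2
p,d=cams.read_camera("scene")
cv2.imwrite("pics/l2.png",cv2.resize(p[150:280,100:320],None,fx=3.4,fy=3.4,interpolation=cv2.INTER_CUBIC)[:,:,::-1])
E
```

```text
t: 6.25
position: [0.6368, 0.0231, 0.0973]
ee_rot: [3.14, -0.006, 0.277]
force: [0.8, 0.8, 0.7]
finger_gap: 0.0001
gripper_force: 0.0
t: 7.08
position: [0.5047, -0.2391, 0.0923]
ee_rot: [-3.142, 0.0, 0.277]
force: [-0.1, -0.6, -0.2]
finger_gap: -0.0002
gripper_force: 0.0
t: 7.33
position: [0.5056, -0.2378, 0.0922]
ee_rot: [-3.141, -0.0, 0.276]
force: [0.3, 0.7, -0.3]
finger_gap: -0.0002
gripper_force: 0.0
```

View pics/l2.png

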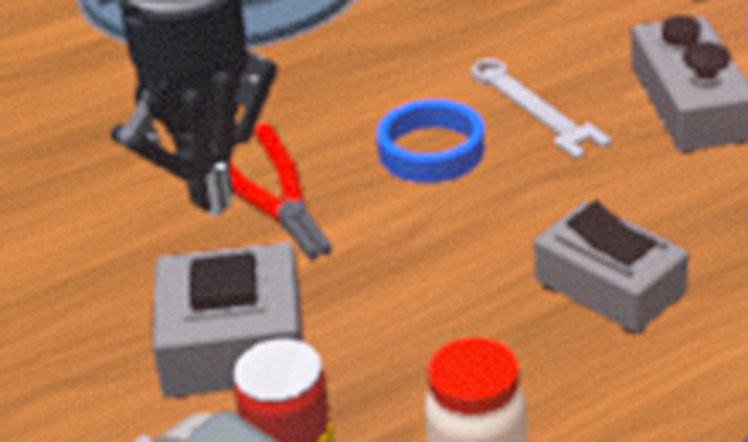

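The rocker at (283,219) is tipped on, with its robot-side end now raised. The tips hang over the paddle, which is near (165,231). Now I'll press the paddle: contact near reported 0.0365, end of travel near 0.0265.

```bash
python3 -m jog '[[0,0,-0.4,0,0,0,1],[0,0,-0.5,0,0,0,1],[0,0,-0.4,0,0,0,1],[0,0,-0.2,0,0,0,1],[0,0,-0.1,0,0,0,1],[0,0,0,0,0,0,1]]';python3 -m jog '[[0,0,-0.05,0,0,0,1],[0,0,-0.05,0,0,0,1],[0,0,-0.05,0,0,0,1],[0,0,-0.05,0,0,0,1],[0,0,-0.05,0,0,0,1],[0,0,0,0,0,0,1]]';python3 -m jog '[[0,0,-0.05,0,0,0,1],[0,0,-0.05,0,0,0,1],[0,0,-0.05,0,0,0,1],[0,0,0,0,0,0,1]]'
```

```text
t: 7.88
position: [0.5056, -0.2373, 0.0438]
ee_rot: [-3.141, 0.001, 0.278]
force: [0.4, 1.0, 0.3]
finger_gap: 0.0002
gripper_force: 0.0
t: 8.38
position: [0.5056, -0.238, 0.0364]
ee_rot: [-3.142, 0.0, 0.277]
force: [0.3, 0.1, 0.6]
finger_gap: -0.0002
gripper_force: 0.3
t: 8.72
position: [0.5057, -0.238, 0.0319]
ee_rot: [3.142, -0.0, 0.277]
force: [0.6, 0.2, 1.7]
finger_gap: -0.0001
gripper_force: 1.0
```

```bash
python3 -m jog '[[0,0,-0.05,0,0,0,1],[0,0,-0.05,0,0,0,1],[0,0,-0.05,0,0,0,1],[0,0,0,0,0,0,1]]';python3 -m jog '[[0,0,-0.05,0,0,0,1],[0,0,0,0,0,0,1]]'
```

```text
t: 9.05
position: [0.5057, -0.238, 0.0274]
ee_rot: [3.142, -0.0, 0.277]
force: [-0.7, -0.3, 2.3]
finger_gap: -0.0001
gripper_force: 1.0
t: 9.22
position: [0.5057, -0.238, 0.026]
ee_rot: [3.141, -0.0, 0.277]
force: [-0.3, -1.0, 4.1]
finger_gap: -0.0004
gripper_force: 2.1
```

```bash
python3 -m jog '[[0,0,-0.04,0,0,0,1],[0,0,0,0,0,0,1],[0,0,0,0,0,0,1]]'; python3 -m jog '[[0,0,0.3,0,0,0,1],[0,0,0.6,0,0,0,1],[0,0,0.8,0,0,0,1],[0,0,0.7,0,0,0,1],[0,0,0,0,0,0,1]]'; python3 -m jog '[[-0.1,0.6,0,0,0,1,1],[-0.1,0.6,0,0,0,1,1],[-0.1,0.6,0,0,0,1,1],[-0.1,0.6,0,0,0,1,1],[-0.1,0.6,0,0,0,1,1],[-0.1,0.6,0,0,0,1,1],[-0.1,0.6,0,0,0,1,1],[-0.1,0.6,0,0,0,1,1],[-0.1,0.6,0,0,0,1,1],[-0.1,0.6,0,0,0,1,1]]'; python3 -m jog '[[-0.1,0.6,0,0,0,1,1],[-0.1,0.6,0,0,0,1,1],[-0.1,0.6,0,0,0,1,1],[-0.1,0.6,0,0,0,1,1],[-0.1,0.6,0,0,0,1,1],[-0.1,0.6,0,0,0,1,1],[-0.1,0.6,0,0,0,1,1],[-0.1,0.6,0,0,0,1,1],[-0.1,0.6,0,0,0,1,1],[-0.1,0.6,0,0,0,1,1]]'; python3 -m jog '[[-0.1,0.6,0,0,0,1,1],[-0.1,0.6,0,0,0,1,1],[-0.1,0.6,0,0,0,1,1],[-0.1,0.6,0,0,0,1,1],[-0.1,0.6,0,0,0,1,1],[-0.1,0.6,0,0,0,1,1],[0,0.2,0,0,0,1,1],[0,0,0,0,0,1,1],[0,0,0,0,0,1,1],[0,0,0,0,0,1,1]]';python3 -m jog '[[0,0,0,0,0,1,1],[0,0,0,0,0,1,1],[0,0,0,0,0,1,1],[0,0,0,0,0,1,1],[0,0,0,0,0,1,1],[0,0,0,0,0,1,1],[0,0,0,0,0,0,1],[0,0,0,0,0,0,1]]'; python3 tip.py
```

```text
t: 9.47
position: [0.5057, -0.238, 0.0251]
ee_rot: [3.141, -0.0, 0.277]
force: [-1.6, -0.3, 6.7]
finger_gap: 0.0001
gripper_force: 3.4
t: 9.88
position: [0.5074, -0.2387, 0.1012]
ee_rot: [3.138, -0.004, 0.277]
force: [0.5, -0.4, 0.5]
finger_gap: 0.0
gripper_force: 0.0
t: 10.72
position: [0.4752, -0.0571, 0.0969]
ee_rot: [-3.141, 0.0, 0.978]
force: [-0.3, -0.1, 1.0]
finger_gap: -0.0002
gripper_force: 0.0
t: 11.55
position: [0.4452, 0.1229, 0.0969]
ee_rot: [-3.141, -0.0, 1.677]
force: [-0.6, -0.3, 0.1]
finger_gap: 0.0
gripper_force: 0.0
t: 12.38
position: [0.4273, 0.2362, 0.0968]
ee_rot: [-3.141, -0.0, 2.375]
force: [-0.7, -0.2, -0.2]
finger_gap: 0.0004
gripper_force: 0.0
t: 13.05
position: [0.4275, 0.236, 0.0968]
ee_rot: [-3.141, -0.0, 2.788]
force: [0.1, 0.5, 0.1]
finger_gap: -0.0003
gripper_force: 0.0
state [0.4275 0.236  0.0968] F [0.1 0.5 0.1]
[(30, 0), (36, 0), (41, 1), (47, 46), (53, 27), (59, 38), (65, 37), (71, 0), (77, 0), (83, 0), (89, 0), (95, 0), (101, 0), (107, 0), (113, 0), (119, 0), (125, 1), (131, 5), (137, 17), (143, 17), (149, 20), (155, 22), (161, 18), (167, 18)]
```

```bash
python3 -m jog '[[0,0,-0.5,0,0,0,1],[0,0,-0.5,0,0,0,1],[0,0,-0.4,0,0,0,1],[0,0,-0.3,0,0,0,1],[0,0,-0.1,0,0,0,1],[0,0,0,0,0,0,1]]'; python3 - <<'E'
from h import *
import cv2
p,d=cams.read_camera("scene")
a=cv2.resize(p[110:210,250:350],None,fx=3.9,fy=3.9,interpolation=cv2.INTER_CUBIC);b=cv2.resize(p[185:285,120:220],None,fx=3.9,fy=3.9,interpolation=cv2.INTER_CUBIC)
cv2.imwrite("pics/g1.png",np.hstack([a,b])[:,:,::-1])
E
```

```text
t: 13.6
position: [0.4272, 0.2358, 0.0424]
ee_rot: [-3.141, -0.001, 2.789]
force: [-0.3, -0.3, 0.2]
finger_gap: 0.0002
gripper_force: 0.0
```

View pics/g1.png

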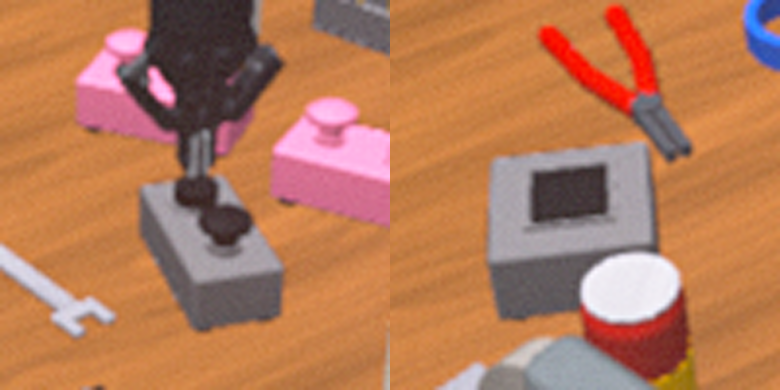

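The paddle at (146,49 in the right crop; about scene px 266/234) is in. The tips are right above the start button (scene px 300,159), clear of the mushroom head (307,167). I'll press now.

```bash
python3 -m jog '[[0,0,-0.1,0,0,0,1],[0,0,-0.1,0,0,0,1],[0,0,-0.1,0,0,0,1],[0,0,-0.05,0,0,0,1],[0,0,-0.05,0,0,0,1],[0,0,0,0,0,0,1]]';python3 -m jog '[[0,0,-0.05,0,0,0,1],[0,0,-0.05,0,0,0,1],[0,0,-0.05,0,0,0,1],[0,0,0,0,0,0,1]]';python3 -m jog '[[0,0,-0.05,0,0,0,1],[0,0,-0.05,0,0,0,1],[0,0,0,0,0,0,1]]'
```

```text
t: 14.15
position: [0.4276, 0.236, 0.0307]
ee_rot: [-3.142, -0.0, 2.79]
force: [-0.7, 0.2, 0.2]
finger_gap: 0.0003
gripper_force: 0.5
t: 14.48
position: [0.4277, 0.2361, 0.0262]
ee_rot: [3.141, 0.0, 2.79]
force: [-0.3, -0.2, 1.4]
finger_gap: 0.0
gripper_force: 1.0
t: 14.73
position: [0.4277, 0.2361, 0.0232]
ee_rot: [3.142, 0.0, 2.79]
force: [0.0, -0.2, 2.5]
finger_gap: 0.0001
gripper_force: 1.0
```

```bash
python3 -m jog '[[0,0,-0.05,0,0,0,1],[0,0,-0.05,0,0,0,1],[0,0,0,0,0,0,1]]';python3 -m jog '[[0,0,-0.05,0,0,0,1],[0,0,0,0,0,0,1],[0,0,0,0,0,0,1]]'
```

```text
t: 14.98
position: [0.4277, 0.2361, 0.0202]
ee_rot: [3.142, 0.0, 2.79]
force: [-0.1, -0.0, 4.0]
finger_gap: 0.0002
gripper_force: 1.7
t: 15.23
position: [0.4277, 0.2361, 0.0191]
ee_rot: [3.141, 0.0, 2.79]
force: [-2.1, -0.2, 7.2]
finger_gap: 0.0001
gripper_force: 3.4
```

The button is right in (7 N at the seat). I'll lift straight up, back off a little and check everything.

```bash
python3 -m jog '[[0,0,0.3,0,0,0,1],[0,0,0.6,0,0,0,1],[0,0,0.8,0,0,0,1],[0,0,0.8,0,0,0,1],[0,0,0.8,0,0,0,1],[0,0,0.8,0,0,0,1],[-0.3,-0.5,0.4,0,0,0,1],[-0.3,-0.5,0,0,0,0,1],[0,0,0,0,0,0,1],[0,0,0,0,0,0,1]]'; python3 - <<'E'
from h import *
import cv2
p,d=cams.read_camera("scene"); W=world("scene",d)
for n,X in(("lamp",(.6355,.0242,.054)),("paddle",(.506,-.2375,.062)),("start",(.427,.2368,.056)),("stop",(.4900,.2126,.082))):
    r=np.hypot(W[...,0]-X[0],W[...,1]-X[1])<.009; r&=(W[...,2]<.1); print(n,r.sum(),np.median(W[r][:,2]),X[2])
cv2.imwrite("pics/e.png",cv2.resize(p[110:290,110:350],None,fx=3.2,fy=3.2,interpolation=cv2.INTER_CUBIC)[:,:,::-1])
E
```

```text
t: 16.07
position: [0.4095, 0.2058, 0.1544]
ee_rot: [3.141, 0.0, 2.789]
force: [1.1, 0.4, 0.5]
finger_gap: -0.0001
gripper_force: 0.0
lamp 30 0.05412915727884284 0.054
paddle 26 0.06275927546039162 0.062
start 13 0.0574711747122024 0.056
stop 30 0.08210598824490063 0.082
```

View pics/e.png

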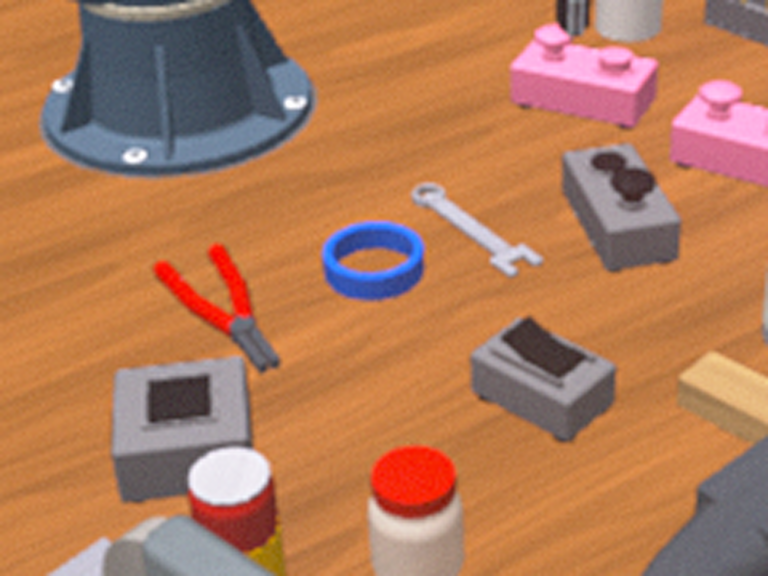

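The final view shows the rocker tipped (275,219), the paddle in (166,234) and the start button in (300,160). The stop button is still up (307,167) with its top at 82 mm. The boxes are in place and the arm is clear.

```bash
python3 -c "from cell import arm; print(arm.finish_job())"
```

```text
the job is handed in; nothing more can be done
None
```

I pressed all three switches in order — lamp rocker, extractor paddle, start button — and in the final view the stop button is still up, nothing looks moved, and the arm is clear; the job is handed in, with no verdict returned.

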